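Quarter-turn the photo dish without rolling the ball

TASK

The glazed ball in the dish has been photographed from one side and the next side is due. Take the dish by its arched handle, lift it straight up until it hangs about 10 cm above where it sat, then turn it a quarter turn so that its red tab comes straight above the orange post (not the blue one), with the dish still centred over the stand. Keep the dish level and the loose ball in its middle all the way, disturb nothing else nearby, and finish while still holding the dish up there, still and level, for the next picture: do not put it down.

Things in the scene. Friction and masses are not known exactly. Their poses are not given: they have to be found in the camera images.
- stand: Fixed round light-wood board, 256 mm across, top 10 mm above the bench, carrying in its middle a low aluminium seat ring (inside diameter 68 mm, 7 mm tall) in which the dish's foot sits loosely. Origin: centre of its underside, at bench height; z up. A short white painted stripe lies at its edge in its -x direction, under the red tab at the start.
- stand_home (a point): Point on the board's top at the white stripe, 100 mm from the stand's centre along the stand's -x axis; the red tab is above it at the start (to about 3 degrees).
- orange_post_top (a point): Top of the fixed post with the orange cap (cap 18 mm across, 22 mm tall; top 52 mm above the bench), on the board 100 mm from the stand's centre, a quarter turn to one side or the other of the white stripe (the side varies).
- blue_post_top (a point): Top of the like post with the blue cap, on the opposite side of the board. The top of the red tab, 12 mm below the post tops while the dish is seated, would strike a post if the dish were turned without lifting.
- dish: Loose grey round dished plate, 144 mm across, about 220 g, its 60 mm foot in the seat ring. Origin: centre of the foot's underside (10 mm above the bench at the start), z up. Inside: a shallow cone (14 degrees) with a small flat in the middle. A 6 mm rod arch rises from the rim at the dish's +y and -y sides and crosses over the centre along its y. A red tab sticks out along its -x.
- dish_grip (a point): Centre of the wooden grip block in the middle of the arch: 16 mm thick along the dish's x, 64 mm long along its y, 26 mm tall; 108 mm straight above the dish's origin, 118 mm above the bench at the start. Axes as the dish's. Pinch it from above across its 16 mm thickness, at mid-length: the dish then hangs balanced. The ball's top is 55 mm below the block's underside.
- dish_tab (a point): Point on the top of the red tab, 100 mm from the dish's centre along the dish's -x axis, 30 mm above the dish's origin. The tab is 16 mm wide, 5 mm thick and reaches 110 mm from the centre. Axes as the dish's.
- ball_center (a point): Centre of the loose white glazed ball, 32 mm across, 35 g, lying in the middle of the dish (centre 24 mm above the dish's origin). It rolls easily if the dish is jerked or tipped, and comes back to the middle of the level dish.
- cup: Bystander: small pink-stained white cup, about 79 mm across and 63 mm tall, loose; origin at the centre of its underside.
- rib: Bystander: flat wooden kidney-shaped rib, 52 x 100 x 9 mm, lying loose; origin at the centre of its underside.
- wrench: Bystander: small steel open-ended wrench, 23 x 105 x 6 mm, lying loose; origin at the centre of its underside.

How it is judged:
By the outcome, as a careful person would: the job done as asked, in the order asked, and still so for the second after the job is handed in, while the arm keeps its last pose, push and grip.
It also fails if it takes over 38 s, if anything falls off the work surface, if the arm or the gripper's body presses on something with over 40 N, if the wrist force passes 120 N, or if a joint passes its speed limit or range.

ROBOT

A 6-joint arm with a two-finger parallel gripper is mounted at the origin on a cart in front of the work surface, level with it; the furniture and walls round the work are solid. World frame = base frame: x ahead of the robot, y to its left, z up, the work surface at z = 0. Lengths are in m, angles in degrees, forces in N, time in s.
With the tool pointing down it reaches from about 0.35 to 0.85 m from the base axis. Payload 8.1 kg.
Tool frame: the origin (TCP) lies midway between the tips of the shut fingers; the grasp point (between the pads) lies 19 mm behind it (grasp_offset is the distance from the TCP to the grasp point, in m); z points along the fingers, y is the direction in which the jaws open and shut (so a half turn about z gives the same grasp; the last joint's range is limited). The gripper opens to 93 mm and grips with 3 to 60 N. Pads are 15 mm wide; open, the fingers measure 128 mm over their backs; the gripper's body (75 mm by 188 mm) begins 65 mm behind the grasp point.
Start: joints at [66.44, 7.471, 85.268, -0, 87.261, -4.893], TCP at [0.192, 0.568, 0.219] pointing down, gripper open.
Joint ranges: [-169.43, 169.43], [-51.17, 129.36], [1.28, 143.12], [-76.62, 256.62], [0, 156.53], [-152.29, 152.29]. Speed limits (degrees/s): [136.94, 136.94, 159.86, 180, 180, 180].

INTERFACE

Orientations are given as a 3x3 rotation matrix whose columns are the frame's x, y, z axes.
In Python, from bench import get_obs, snapshot, sign_off, outline_of, grasp_offset gives the robot as it stands. The module is installed in compiled form; this text tells all that it offers.
- The arm moves only by the shell command python3 -m pendant 'ROWS' [FORCE]. ROWS is JSON, a list of rows, each a list of 3 entries, a list of its own where there are three numbers: the shift along the tool's x, y, z in m, then the turn about the tool's z in rad, then the gripper's target within -1 to 1 (shut at 1, half-way at 0, fully open at -1). In form: [[[tx, ty, tz], spin, gripper], ...]. A call has 1 to 12 rows; each row is the pose to reach, as a shift and turn from the pose measured when the call began, along the tool's axes at that moment; what a row does not reach only later rows make up. A row lasts 1/8 s, in which the tool goes at most 62.5 mm and 10.7 degrees, less where a joint would pass 70% of its speed; a pose out of reach is approached as far as the arm can. A call with a gripper value outside its range is refused whole. The fingers move at their own pace and stop on an object; FORCE is the grip in N (left out, the last holds). Time passes only in rows, so rows that repeat a pose let the fingers close. It gives the time, the measured TCP pose, the force and the opening at its end, in the units of the state.
- get_obs(): the state, without advancing time (a new reading comes with each control period).
- snapshot(name): name is "scene" or "top" or "wrist"; returns a dict with "pixels" (400x640x3 uint8, blue, green, red), "camera_matrix" (3x3 intrinsics, pixels), "eye" and "orientation" of the camera in the world; the wrist camera has in their place "tool_from_camera" (4x4, takes a point from camera to tool coordinates, whose origin is the TCP and whose axes are the flange's). Camera axes: x right, y down, z forward; pixel columns grow to the right and rows downward; lengths in m; the calibration is good to about 2 mm. The wrist camera is an equidistant fisheye: a pixel r from the principal point sees the ray r / f radians off the axis. A picture is of the moment at which its call begins: read the wrist's pose just before it. There is no depth.
- sign_off(): hands the job in, once; it reports no verdict.
Trained networks look in a picture, given as the dict that the camera call returned (one of the last four; its "shot" number tells which), for a name from the list of things; names that differ only in an ending like _2 or _b are one class to them, and where a whole thing is asked for, a point or a joint stands for the part that bears it (a point fixed in the world has none). Each returns a list of dicts, best first, with "confidence" (0 to 1); they miss things now and then, are a little off and sometimes report something else, mostly with a low value. They report only what shows in the picture. A call takes as long as a camera call.
- outline_of(picture, target): "pixels" (400x640 bool, what is visible of it) and "position" ([row, column] in pixels, amid what is visible of it).
The state is a dict: "time_s": time; "joint_positions": joint angles; "qvel": joint speeds; "joint_torque": joint torques, N m; "position": TCP position; "tcp_rot": TCP orientation; "wrist_force": force on the tool from outside, world axes, zero at the start; "ft_torque": the same for the moment, N m; "opening": finger opening in m.
Only numpy, scipy, OpenCV 4.12 (cv2) and the standard library are available. Lean on these libraries where they do the work, as an engineer would, in place of code of your own. Each camera call takes 0.05 s, during which the arm holds its last target.

## Working session

There is one attempt and no reset: what is moved stays moved. The work goes in short steps, Python scripts to look and compute and a shell command to move; the robot and the scene stay as the last step left them, time stands still between calls to the robot, and variables do not carry over. Pictures are saved under pics/ and viewed, and the job is handed in when it is done.

```bash
mkdir -p pics
python3 - <<'E'
from bench import *
import cv2
print(get_obs(), grasp_offset if not callable(grasp_offset) else grasp_offset())
for n in ["scene","top","wrist"]:
    s=snapshot(n); cv2.imwrite(f"pics/{n}0.png",s["pixels"])
    print(n,{k:v for k,v in s.items() if k!="pixels"})
    for t in ["dish_grip","dish_tab","orange_post_top","blue_post_top","ball_center","dish","stand"]:
        try:
            r=outline_of(s,t)
            print(t,[(round(q["confidence"],2),q["position"],int(q["pixels"].sum())) for q in r[:2]])
        except Exception as e: print(t,e)
E
```

```text
{'time_s': 0.0, 'joint_positions': array([ 6.64393893e+01,  7.51577866e+00,  8.53271562e+01, -5.22473780e-04,
        8.72623405e+01, -4.89270260e+00]), 'qvel': array([ 0.03147464,  0.04218723,  0.01434724, -0.08453349,  0.00340064,
        0.01205566]), 'joint_torque': array([-6.21837953e-04, -5.59830594e+01, -4.91763747e+01,  7.68582872e-02,
        3.57072044e-02, -2.47348516e-04]), 'position': array([0.19180269, 0.56792439, 0.21760082]), 'tcp_rot': array([[-9.47389796e-01,  3.20081313e-01, -7.26094440e-04],
       [ 3.20082103e-01,  9.47388304e-01, -1.68787101e-03],
       [ 1.47637412e-04, -1.83148160e-03, -9.99998312e-01]]), 'wrist_force': array([ 0.48069961,  0.40448206, -0.73463614]), 'ft_torque': array([-0.06709666,  0.02019958, -0.00135167]), 'opening': 0.092823091076621} 0.0188
scene {'camera_matrix': array([[492.17633166,   0.        , 314.76923096],
       [  0.        , 492.17633166, 208.04250917],
       [  0.        ,   0.        ,   1.        ]]), 'eye': array([-0.13475458, -0.79496233,  0.71513892]), 'orientation': array([[ 0.76406488, -0.33209671,  0.55309731],
   
[... 1081 characters left out ...]
.1, 355.4], 1959)]
stand [(0.56, [228.6, 348.7], 3659)]
wrist {'camera_matrix': array([[309.70691629,   0.        , 318.18350929],
       [  0.        , 309.70691629, 200.59053975],
       [  0.        ,   0.        ,   1.        ]]), 'tool_from_camera': array([[ 6.49617799e-05, -9.68449231e-01, -2.49210921e-01,
         7.02888978e-02],
       [ 9.99999926e-01, -3.13651312e-05,  3.82556719e-04,
        -4.24590609e-04],
       [-3.78303294e-04, -2.49210927e-01,  9.68449157e-01,
        -1.67035322e-01],
       [ 0.00000000e+00,  0.00000000e+00,  0.00000000e+00,
         1.00000000e+00]]), 'shot': 3}
dish_grip []
dish_tab []
orange_post_top []
blue_post_top []
ball_center []
dish []
stand []
```

View pics/scene0.png

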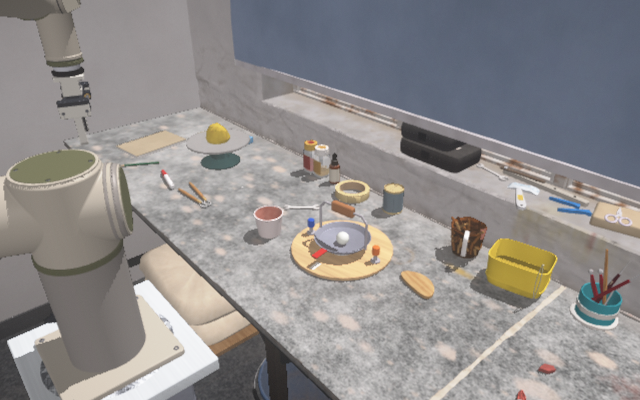

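View pics/top0.png

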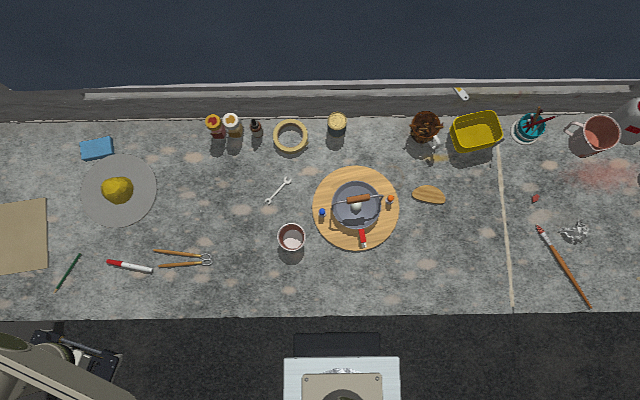

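Run:
```python
import cv2
a=cv2.imread("pics/top0.png")[140:270,270:450]; cv2.imwrite("pics/topc.png",cv2.resize(a,None,fx=4.4,fy=4.4,interpolation=cv2.INTER_CUBIC))
a=cv2.imread("pics/scene0.png")[180:310,260:430]; cv2.imwrite("pics/scenec.png",cv2.resize(a,None,fx=4.5,fy=4.5,interpolation=cv2.INTER_CUBIC))
```

```text
(no output)
```

View pics/topc.png

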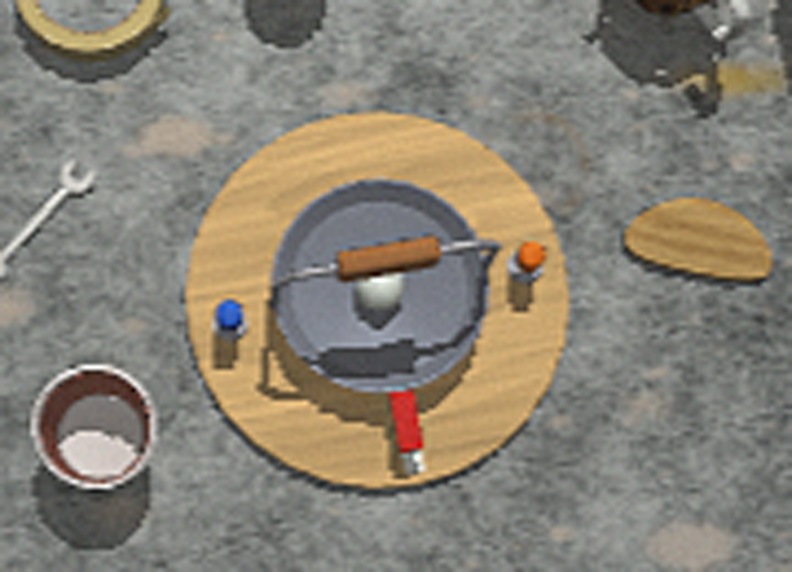

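View pics/scenec.png

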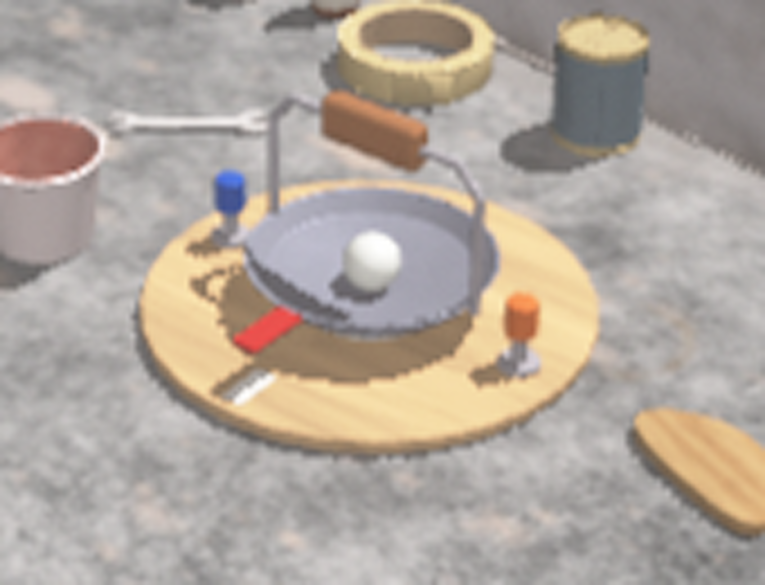

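```bash
cat > h.py <<'E'
from bench import *
import cv2, numpy as np
def ray(s,uv):
    K=s["camera_matrix"]; d=np.linalg.inv(K)@np.array([uv[0],uv[1],1]); return s["eye"],s["orientation"]@d
def onz(s,uv,z):
    e,d=ray(s,uv); return e+d*(z-e[2])/d[2]
def tri(rs):
    A=np.zeros((3,3));b=np.zeros(3)
    for e,d in rs:
        d=d/np.linalg.norm(d);P=np.eye(3)-np.outer(d,d);A+=P;b+=P@e
    return np.linalg.solve(A,b)
def masks(img,roi,block_roi=None):
    hsv=cv2.cvtColor(img,cv2.COLOR_BGR2HSV).astype(int);H,S,V=hsv[...,0],hsv[...,1],hsv[...,2]
    R=np.zeros(H.shape,bool);R[roi[0]:roi[1],roi[2]:roi[3]]=1
    return dict(orange=R&(H>=6)&(H<=14)&(S>200)&(V>175),blue=R&(H>105)&(H<125)&(S>150),
      red=R&((H<5)|(H>174))&(S>150)&(V>130),
      block=R&(H>=5)&(H<=14)&(S>110)&(S<225)&(V<190)&(V>60),)
def big(m):
    n,l,st,c=cv2.connectedComponentsWithStats(m.astype(np.uint8),connectivity=8)
    if n<2: return None
    i=1+np.argmax(st[1:,4]);return c[i],st[i],l==i
E
python3 - <<'E'
from h import *
S={"top":snapshot("top"),"scene":snapshot("scene")}
roi={"top":(160,255,310,402),"scene":(190,285,285,400)}
C={}
for n,s in S.items():
    vis=s["pixels"].copy()
    for k,m in masks(s["pixels"],roi[n]).items():
        b=big(m)
        if b is None: print(n,k,None);continue
        C[n,k]=b[0];print(n,k,b[0],b[1]);vis[b[2]]=(0,255,0)
    r=outline_of(s,"ball_center")
    if r: C[n,"ball"]=r[0]["position"][::-1]
    cv2.imwrite(f"pics/m_{n}.png",cv2.resize(vis[160:290,270:430],None,fx=4,fy=4,interpolation=0))
Z=dict(orange=.041,blue=.041,red=.040,block=.118,ball=.034)
for k,z in Z.items():
    print(k,[onz(S[n],C[n,k],z).round(4) for n in S if (n,k) in C], tri([ray(S[n],C[n,k]) for n in S if (n,k) in C]).round(4))
E
```

```text
top orange [390.2 197.2] [388 195   5   5  20]
top blue [321.84 211.36] [320 209   5   6  25]
top red [361.87142857 235.18571429] [359 229   7  14  70]
top block [358.16949153 197.77966102] [347 194  23   9 118]
scene orange None
scene blue [310.90909091 219.63636364] [309 219   5   3  11]
scene red [318.73846154 252.89230769] [312 249  14   9  65]
scene block [344.22058824 207.66176471] [333 202  22  15  68]
orange [array([ 0.5898, -0.1515,  0.041 ])] [0.3335 0.0171 1.2268]
blue [array([0.5516, 0.0452, 0.041 ]), array([0.5616, 0.0588, 0.041 ])] [0.5498 0.0449 0.052 ]
red [array([ 0.4816, -0.0669,  0.04  ]), array([ 0.4802, -0.0678,  0.04  ])] [ 0.4815 -0.0668  0.039 ]
block [array([ 0.5729, -0.054 ,  0.118 ]), array([ 0.578 , -0.0494,  0.118 ])] [ 0.5726 -0.0541  0.1219]
ball [array([ 0.5672, -0.0568,  0.034 ]), array([ 0.5789, -0.0453,  0.034 ])] [ 0.5662 -0.0568  0.0449]
```

```bash
python3 -c "
import cv2,numpy as np
cv2.imwrite('pics/mm.png',cv2.resize(np.vstack([cv2.imread('pics/m_top.png'),cv2.imread('pics/m_scene.png')]),(369,600)))"
```

```text
(no output)
```

View pics/mm.png

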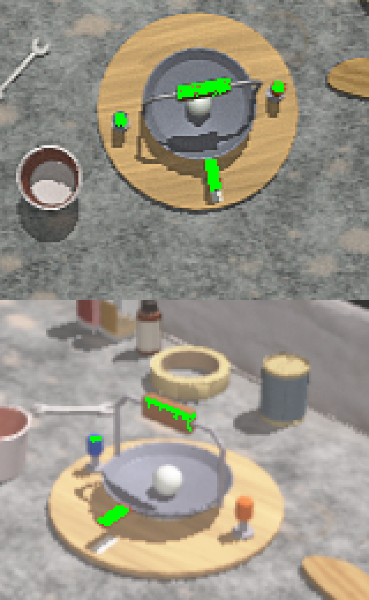

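```bash
python3 -m pendant '[[[-0.017,-0.014,0],0.03,-1],[[-0.05,-0.042,0],0.1,-1],[[-0.095,-0.08,0],0.2,-1],[[-0.14,-0.117,0],0.3,-1],[[-0.184,-0.154,0],0.4,-1],[[-0.229,-0.191,0],0.5,-1],[[-0.274,-0.229,0],0.6,-1],[[-0.319,-0.266,0],0.7,-1],[[-0.363,-0.304,0],0.8,-1],[[-0.408,-0.341,0],0.9,-1],[[-0.45,-0.376,0],1.0,-1],[[-0.48,-0.402,0],1.05,-1]]' 15
```

```text
time_s: 2.9
position: [0.519, 0.0317, 0.2188]
tcp_rot: [[-0.19, 0.982, 0.0], [0.982, 0.19, -0.0], [-0.0, 0.0, -1.0]]
wrist_force: [-0.1, 0.5, 0.0]
opening: 0.093
```

Run:
```python
from h import *
o=get_obs(); d=np.array([.572,-.054,.215])-o["position"]
print(o["tcp_rot"].T@d, np.degrees(np.arctan2(o["tcp_rot"][1,1],o["tcp_rot"][0,1])))
```

```text
[-0.09419808  0.03574455  0.00381773] 10.950268429707878
```

```bash
python3 -m pendant '[[[-0.04,0.015,0],0.03,-1],[[-0.075,0.028,0],0.04,-1],[[-0.094,0.036,0],0.04,-1],[[-0.094,0.036,0],0.04,-1],[[-0.094,0.036,0],0.04,-1]]'
cat >> h.py <<'E'
def wray(s,o,uv):
    K=s["camera_matrix"];x=(uv[0]-K[0,2])/K[0,0];y=(uv[1]-K[1,2])/K[1,1];r=np.hypot(x,y)
    d=np.array([np.sin(r)*x/r,np.sin(r)*y/r,np.cos(r)]) if r>1e-9 else np.array([0,0,1.])
    T=s["tool_from_camera"];R=o["tcp_rot"]
    return o["position"]+R@T[:3,3],R@(T[:3,:3]@d)
def wproj(s,o,P):
    T=s["tool_from_camera"];p=o["tcp_rot"].T@(np.asarray(P)-o["position"]);c=T[:3,:3].T@(p-T[:3,3])
    th=np.arctan2(np.hypot(c[0],c[1]),c[2]);a=np.arctan2(c[1],c[0]);K=s["camera_matrix"]
    return np.array([K[0,2]+K[0,0]*th*np.cos(a),K[1,2]+K[0,0]*th*np.sin(a)])
E
python3 - <<'E'
from h import *
import pickle
o=get_obs();s=snapshot("wrist");pickle.dump((o,s),open("w1.pkl","wb"));cv2.imwrite("pics/w1.png",s["pixels"]);print(o["position"],o["tcp_rot"].round(4))
for k,m in masks(s["pixels"],(0,400,0,640)).items():
    b=big(m)
    if b: print(k,b[0],b[1])
E
```

```text
time_s: 3.52
position: [0.5719, -0.0527, 0.2188]
tcp_rot: [[-0.151, 0.988, 0.0], [0.988, 0.151, 0.0], [0.0, 0.0, -1.0]]
wrist_force: [-0.0, -0.1, -0.0]
opening: 0.0928
[ 0.57185672 -0.05267877  0.21875119] [[-1.513e-01  9.885e-01  1.000e-04]
 [ 9.885e-01  1.513e-01  4.000e-04]
 [ 3.000e-04  2.000e-04 -1.000e+00]]
orange [319.26153846 266.81538462] [313 261  14  11  65]
blue [314.1043956   92.36263736] [307  85  15  16 182]
red [240.85286104 182.57493188] [226 177  31  13 367]
block [318.7254902  200.70691434] [309 164  19  72 969]
```

View pics/w1.png

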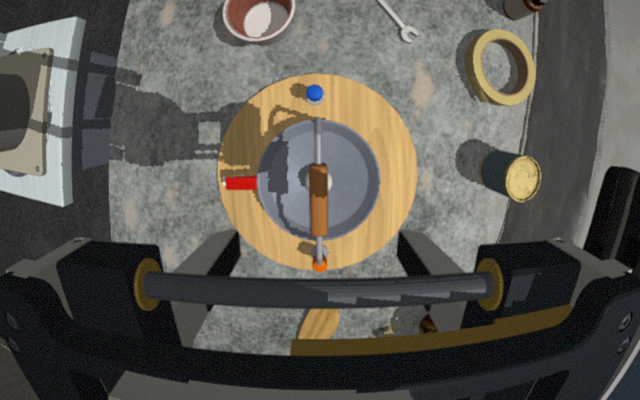

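Run:
```python
from h import *
import pickle
o,s=pickle.load(open("w1.pkl","rb"));M=masks(s["pixels"],(0,400,0,640))
def oz(uv,z):
    e,d=wray(s,o,uv);return (e+d*(z-e[2])/d[2]).round(4)
for k,z in dict(orange=.045,blue=.049,red=.04,block=.127).items(): print(k,oz(big(M[k])[0],z))
m=big(M["block"])[2]; v,u=np.nonzero(m)
# row midpoints of the block => centreline
P=[]
for r in range(166,234,2):
    c=u[v==r]; P.append(oz(((c.min()+c.max())/2,r),.131)[:2])
P=np.array(P);d=np.polyfit(P[:,1],P[:,0],1);print("block yaw",np.degrees(np.arctan(-d[0])),P[[0,-1]])
v,u=np.nonzero(big(M["red"])[2]);P=[]
for c in range(228,256,2):
    r=v[u==c];P.append(oz((c,(r.min()+r.max())/2),.04)[:2])
P=np.array(P);d=np.polyfit(P[:,0],P[:,1],1);print("tab yaw",np.degrees(np.arctan(d[0])),P[[0,-1]],"y at .571",np.polyval(d,.571))
print("ends",oz((318,164),.131),oz((318.7,235),.118),oz((309,200),.13),oz((328,200),.13))
a=s["pixels"][60:290,200:440];cv2.imwrite("pics/w1c.png",cv2.resize(a,None,fx=2.6,fy=2.6,interpolation=cv2.INTER_CUBIC))
```

```text
orange [ 0.5872 -0.1535  0.045 ]
blue [0.5506 0.0475 0.049 ]
red [ 0.4814 -0.0646  0.04  ]
block [ 0.5705 -0.0503  0.127 ]
block yaw 10.087063930123781 [[ 0.5652 -0.02  ]
 [ 0.5744 -0.0773]]
tab yaw 8.531631781569695 [[ 0.4658 -0.0668]
 [ 0.497  -0.0623]] y at .571 -0.05113468763080933
ends [ 0.565  -0.0184  0.131 ] [ 0.5758 -0.0849  0.118 ] [ 0.5621 -0.0502  0.13  ] [ 0.5781 -0.0478  0.13  ]
```

View pics/w1c.png

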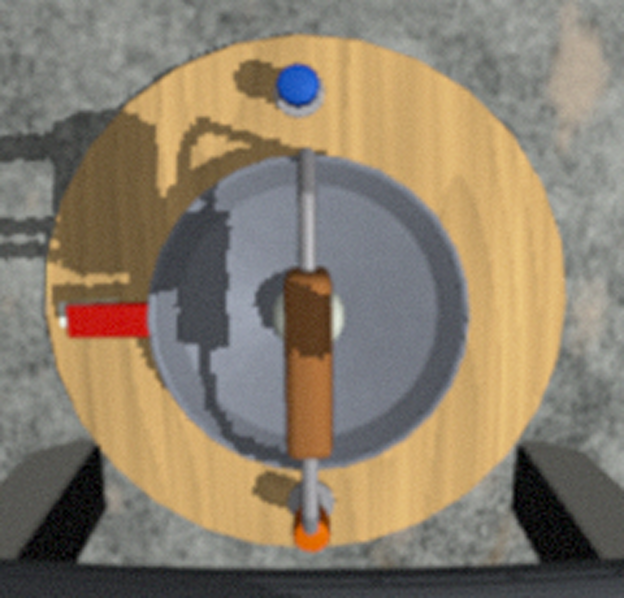

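```bash
python3 -m pendant '[[[0.0015,-0.0017,0.01],0,-1],[[0.0015,-0.0017,0.03],0,-0.8],[[0.0015,-0.0017,0.052],0,-0.6],[[0.0015,-0.0017,0.074],0,-0.4],[[0.0015,-0.0017,0.094],0,-0.2],[[0.0015,-0.0017,0.108],0,0],[[0.0015,-0.0017,0.116],0,0.2],[[0.0015,-0.0017,0.1196],0,0.3],[[0.0015,-0.0017,0.1196],0,0.4],[[0.0015,-0.0017,0.1196],0,0.4],[[0.0015,-0.0017,0.1196],0,0.4]]' 15
python3 - <<'E'
from h import *
import pickle
o=get_obs();s=snapshot("wrist");t=snapshot("scene");pickle.dump((o,s),open("w2.pkl","wb"))
a=s["pixels"][60:360,150:490];cv2.imwrite("pics/w2.png",cv2.resize(a,None,fx=1.9,fy=1.9,interpolation=cv2.INTER_CUBIC))
cv2.imwrite("pics/s2.png",cv2.resize(t["pixels"][120:310,220:450],None,fx=3,fy=3,interpolation=cv2.INTER_CUBIC));print(o["position"],o["opening"],o["wrist_force"])
E
```

```text
time_s: 4.95
position: [0.5704, -0.0514, 0.0999]
tcp_rot: [[-0.152, 0.988, 0.001], [0.988, 0.152, 0.0], [-0.0, 0.001, -1.0]]
wrist_force: [0.2, 0.1, 0.1]
opening: 0.0281
[ 0.57039006 -0.05138696  0.09987377] 0.028095721166532188 [0.18780944 0.08067377 0.09033831]
```

View pics/w2.png

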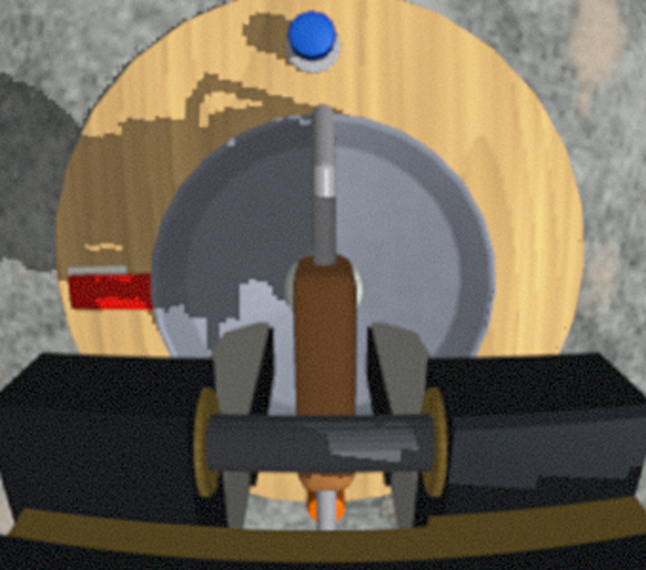

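View pics/s2.png

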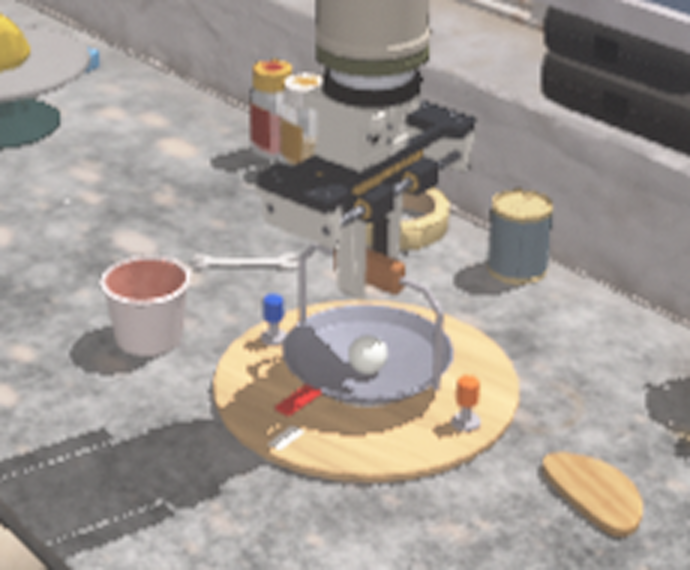

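```bash
python3 -m pendant '[[[0,0.0005,0],0,0.5],[[0,0.0005,0],0,0.55],[[0,0.0005,0],0,0.58],[[0,0.0005,0],0,0.61],[[0,0.0005,0],0,0.64],[[0,0.0005,0],0,0.67],[[0,0.0005,0],0,0.7],[[0,0.0005,0],0,0.8],[[0,0.0005,0],0,1],[[0,0.0005,0],0,1],[[0,0.0005,0],0,1],[[0,0.0005,0],0,1]]' 25
python3 - <<'E'
from h import *
import pickle
o=get_obs();s=snapshot("wrist");pickle.dump((o,s),open("w3.pkl","wb"))
a=s["pixels"][60:360,150:490];cv2.imwrite("pics/w3.png",cv2.resize(a,None,fx=1.9,fy=1.9,interpolation=cv2.INTER_CUBIC))
print(o["position"],o["opening"],o["wrist_force"],o["ft_torque"])
M=masks(s["pixels"],(0,400,0,640))
def oz(uv,z):
    e,d=wray(s,o,uv);return (e+d*(z-e[2])/d[2]).round(4)
for k,z in dict(orange=.045,blue=.049,red=.04).items(): print(k,oz(big(M[k])[0],z))
v,u=np.nonzero(big(M["red"])[2]);P=[]
for c in range(u.min()+3,u.max()-2,2):
    r=v[u==c];P.append(oz((c,(r.min()+r.max())/2),.04)[:2])
P=np.array(P);d=np.polyfit(P[:,0],P[:,1],1);print("tab yaw",np.degrees(np.arctan(d[0])),P[[0,-1]],"y at .570",np.polyval(d,.570))
E
```

```text
time_s: 6.55
position: [0.5708, -0.0513, 0.0997]
tcp_rot: [[-0.152, 0.988, 0.001], [0.988, 0.152, 0.0], [-0.0, 0.001, -1.0]]
wrist_force: [1.3, 0.8, -0.1]
opening: 0.0156
[ 0.57079809 -0.05125282  0.09969906] 0.015620018422647389 [ 1.26596976  0.82138802 -0.12988378] [-0.00318956 -0.37881716 -0.0166908 ]
orange [ 0.5926 -0.1562  0.045 ]
blue [0.5507 0.0473 0.049 ]
red [ 0.4865 -0.0683  0.04  ]
tab yaw 0.47157483399391475 [[ 0.4834 -0.0683]
 [ 0.492  -0.0685]] y at .570 -0.06763955281918325
```

View pics/w3.png

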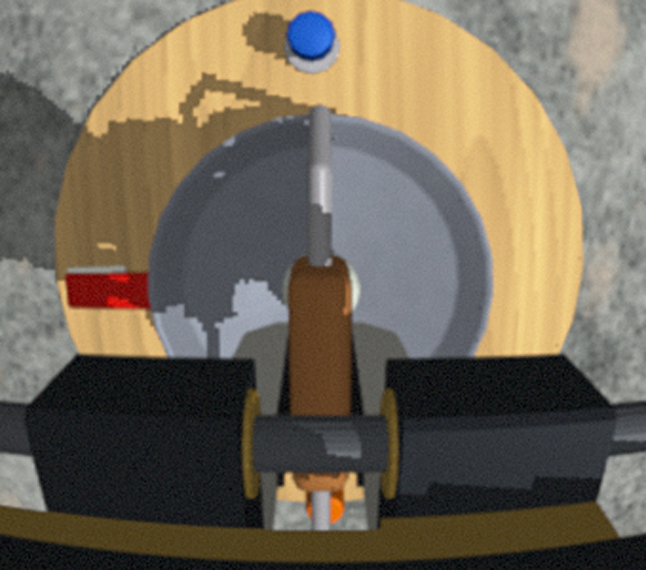

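```bash
python3 -m pendant '[[[0,0,-0.001],0,1],[[0,0,-0.002],0,1],[[0,0,-0.004],0,1],[[0,0,-0.006],0,1],[[0,0,-0.009],0,1],[[0,0,-0.013],0,1],[[0,0,-0.018],0,1],[[0,0,-0.023],0,1],[[0,0,-0.028],0,1],[[0,0,-0.032],0,1],[[0,0,-0.035],0,1],[[0,0,-0.036],0,1]]'
python3 - <<'E'
from h import *
o=get_obs();t=snapshot("scene")
cv2.imwrite("pics/s4.png",cv2.resize(t["pixels"][120:310,220:450],None,fx=3,fy=3,interpolation=cv2.INTER_CUBIC));print(o["position"],o["opening"],o["wrist_force"],o["ft_torque"],o["tcp_rot"].round(4))
E
```

```text
time_s: 8.1
position: [0.5708, -0.0513, 0.1359]
tcp_rot: [[-0.152, 0.988, 0.001], [0.988, 0.152, 0.0], [-0.0, 0.001, -1.0]]
wrist_force: [0.6, -0.3, -3.2]
opening: 0.0159
[ 0.57084297 -0.05126968  0.13593604] 0.015867897061844726 [ 0.57735843 -0.29186416 -3.22951252] [-0.01611824  0.00320827 -0.0382548 ] [[-1.518e-01  9.884e-01  1.400e-03]
 [ 9.884e-01  1.518e-01  1.000e-04]
 [-1.000e-04  1.400e-03 -1.000e+00]]
```

View pics/s4.png

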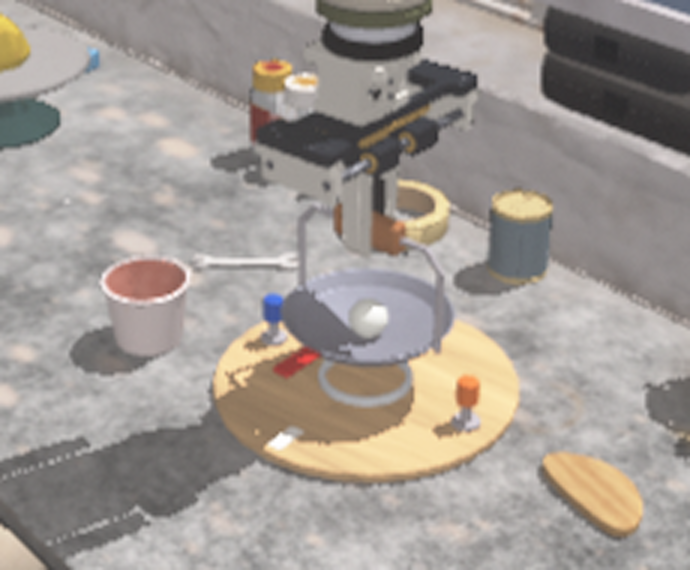

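The dish hangs level just above the ring, with the ball in the middle (about 368,318 in the crop). I'll keep lifting.

```bash
python3 -m pendant '[[[0,0,-0.002],0,1],[[0,0,-0.006],0,1],[[0,0,-0.012],0,1],[[0,0,-0.019],0,1],[[0,0,-0.027],0,1],[[0,0,-0.035],0,1],[[0,0,-0.043],0,1],[[0,0,-0.05],0,1],[[0,0,-0.056],0,1],[[0,0,-0.061],0,1],[[0,0,-0.064],0,1],[[0,0,-0.064],0,1]]'
python3 - <<'E'
from h import *
import pickle
o=get_obs();t=snapshot("scene");s=snapshot("wrist");pickle.dump((o,s),open("w5.pkl","wb"))
a=s["pixels"][60:360,150:490]
cv2.imwrite("pics/w5.png",cv2.resize(a,None,fx=1.9,fy=1.9,interpolation=cv2.INTER_CUBIC))
cv2.imwrite("pics/s5.png",cv2.resize(t["pixels"][90:310,220:450],None,fx=2.7,fy=2.7,interpolation=cv2.INTER_CUBIC));print(o["position"],o["opening"],o["wrist_force"],o["ft_torque"],o["joint_positions"])
E
```

```text
time_s: 9.65
position: [0.5708, -0.0513, 0.2001]
tcp_rot: [[-0.152, 0.988, 0.002], [0.988, 0.152, -0.0], [-0.0, 0.002, -1.0]]
wrist_force: [-0.5, 0.7, -3.0]
opening: 0.0156
[ 0.57084168 -0.05130882  0.2001012 ] 0.015638218299780307 [-0.52490457  0.74049837 -2.9979721 ] [-0.05159822  0.06024813  0.03844544] [-1.02713629e+01  3.75497866e+00  9.11665625e+01  1.53089127e-02
  8.49881094e+01 -1.90013052e+01]
```

View pics/s5.png

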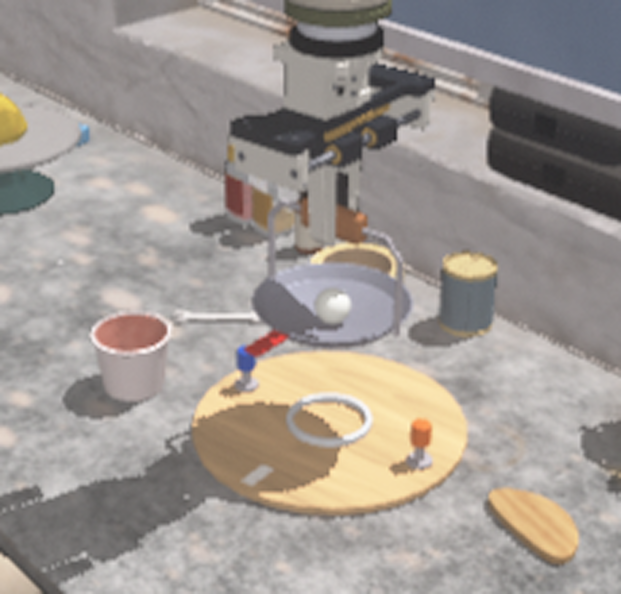

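View pics/w5.png

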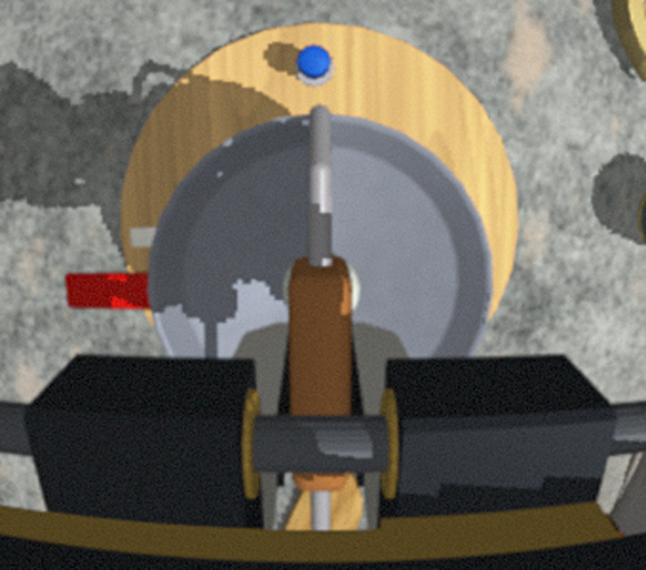

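Run:
```python
from h import *
import pickle
for f,zo in (("w1.pkl",0),("w5.pkl",.1)):
    o,s=pickle.load(open(f,"rb"))
    def oz(uv,z):
        e,d=wray(s,o,uv);return e+d*(z-e[2])/d[2]
    hsv=cv2.cvtColor(s["pixels"],cv2.COLOR_BGR2HSV).astype(int);H,S,V=[hsv[...,i] for i in range(3)]
    m=((H<6)|(H>172))&(S>150)&(V>60); m[:100]=0;m[280:]=0; m[:,:170]=0;m[:,270:]=0
    c,st,l=big(m);print(f,c,st)
    v,u=np.nonzero(l);P=[]
    for cc in range(u.min()+2,u.max()-1):
        r=v[u==cc];P.append(oz((cc,(r.min()+r.max())/2),.04+zo)[:2])
    P=np.array(P);d=np.polyfit(P[:,0],P[:,1],1)
    print("tab yaw",np.degrees(np.arctan(d[0])),P[[0,-1]].round(4),"y at .5705",np.polyval(d,.5705), "tool yaw",np.degrees(np.arctan2(o["tcp_rot"][1,1],o["tcp_rot"][0,1])))
    M=masks(s["pixels"],(0,400,0,640));print("blue",oz(big(M["blue"])[0],.050).round(4))
# board ellipse from w1: lots of rim points by colour
o,s=pickle.load(open("w1.pkl","rb"))
hsv=cv2.cvtColor(s["pixels"],cv2.COLOR_BGR2HSV).astype(int);H,S,V=[hsv[...,i] for i in range(3)]
m=(H>10)&(H<25)&(S>60); m[:60]=0;m[272:]=0;m[:,:200]=0;m[:,430:]=0
c,st,l=big(m)
cn=max(cv2.findContours(l.astype(np.uint8),cv2.RETR_EXTERNAL,cv2.CHAIN_APPROX_NONE)[0],key=len)[:,0]
P=[]
for p in cn:
    if p[1]<230:
        e,d=wray(s,o,p); P.append((e+d*(.01-e[2])/d[2])[:2])
P=np.array(P)
from scipy.optimize import least_squares
r=least_squares(lambda q:np.hypot(*(P-q).T)-.128,[.57,-.052],loss="soft_l1",f_scale=.001);print("board",r.x,np.median(abs(r.fun)),len(P))
```

```text
w1.pkl [240.8537234  182.61968085] [226 176  31  14 376]
tab yaw 9.020347846618654 [[ 0.4659 -0.0674]
 [ 0.497  -0.0629]] y at .5705 -0.05054829684417028 tool yaw 8.703900589701382
blue [0.5506 0.0474 0.05  ]
w5.pkl [206.32228117 212.43899204] [185 204  44  18 754]
tab yaw 8.95273782877296 [[ 0.4637 -0.0666]
 [ 0.4975 -0.0615]] y at .5705 -0.05005855094294476 tool yaw 8.72862878413882
blue [0.5508 0.0473 0.05  ]
board [ 0.56858956 -0.05155163] 0.0005903004875927598 399
```

```bash
python3 -m pendant '[[[0,0,0],-0.01,1],[[0,0,0],-0.04,1],[[0,0,0],-0.09,1],[[0,0,0],-0.16,1],[[0,0,0],-0.24,1],[[0,0,0],-0.33,1],[[0,0,0],-0.42,1],[[0,0,0],-0.51,1],[[0,0,0],-0.6,1],[[0,0,0],-0.68,1],[[0,0,0],-0.74,1],[[0,0,0],-0.78,1]]'
python3 -c "
from h import *
o=get_obs();t=snapshot('scene')
cv2.imwrite('pics/s6.png',cv2.resize(t['pixels'][90:310,220:450],None,fx=2.7,fy=2.7,interpolation=cv2.INTER_CUBIC));print(o['position'],o['joint_positions'],np.degrees(np.arctan2(o['tcp_rot'][1,1],o['tcp_rot'][0,1])))"
```

```text
time_s: 11.25
position: [0.5705, -0.0513, 0.1995]
tcp_rot: [[-0.805, 0.594, 0.001], [0.594, 0.805, 0.0], [-0.001, 0.001, -1.0]]
wrist_force: [0.9, -0.1, -3.1]
opening: 0.0156
[ 0.57054455 -0.0512638   0.19954879] [-1.02730989e+01  3.77493359e+00  9.12036498e+01  1.66199524e-02
  8.49798815e+01 -6.38592744e+01] 53.58473589189459
```

View pics/s6.png

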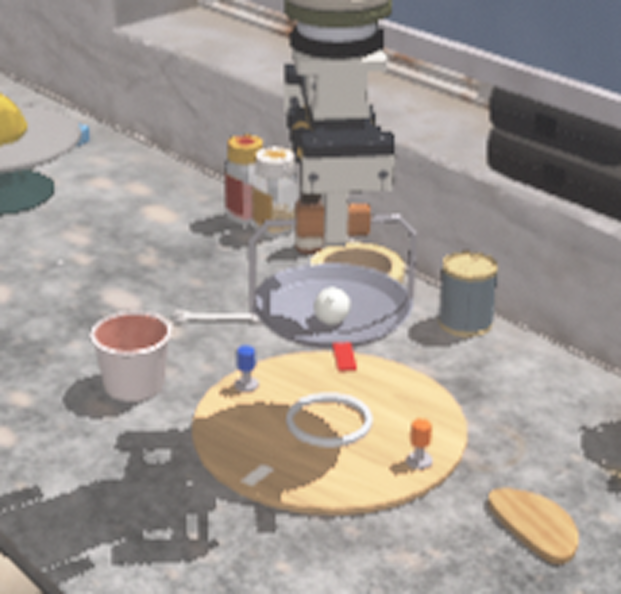

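```bash
python3 -m pendant '[[[0,0,0],-0.02,1],[[0,0,0],-0.07,1],[[0,0,0],-0.15,1],[[0,0,0],-0.24,1],[[0,0,0],-0.34,1],[[0.0002,-0.0001,0],-0.44,1],[[0.0004,-0.0002,0],-0.54,1],[[0.0006,-0.0004,0],-0.63,1],[[0.0007,-0.0005,0],-0.7,1],[[0.0008,-0.0006,0],-0.76,1],[[0.0008,-0.0006,0],-0.8,1],[[0.0008,-0.0006,0],-0.811,1]]'
python3 -m pendant '[[[0,0,0],0,1],[[0,0,0],0,1],[[0,0,0],0,1],[[0,0,0],0,1]]'
python3 - <<'E'
from h import *
import pickle
o=get_obs();D={n:snapshot(n) for n in("scene","top","wrist")};pickle.dump((o,D),open("f.pkl","wb"))
print(o["position"],np.degrees(np.arctan2(o["tcp_rot"][1,1],o["tcp_rot"][0,1])),o["opening"])
cv2.imwrite('pics/s7.png',cv2.resize(D["scene"]['pixels'][90:310,220:450],None,fx=2.7,fy=2.7,interpolation=cv2.INTER_CUBIC))
cv2.imwrite('pics/t7.png',cv2.resize(D["top"]['pixels'][140:270,270:450],None,fx=4.4,fy=4.4,interpolation=cv2.INTER_CUBIC))
cv2.imwrite('pics/w7.png',D["wrist"]['pixels'])
E
```

```text
time_s: 12.8
position: [0.5695, -0.0513, 0.1995]
tcp_rot: [[-0.984, -0.177, 0.001], [-0.177, 0.984, 0.0], [-0.001, 0.0, -1.0]]
wrist_force: [1.1, 0.4, -3.6]
opening: 0.0158
time_s: 13.3
position: [0.5695, -0.0513, 0.1995]
tcp_rot: [[-0.984, -0.177, 0.001], [-0.177, 0.984, 0.0], [-0.001, 0.0, -1.0]]
wrist_force: [-0.4, -0.6, -3.8]
opening: 0.016
[ 0.56953796 -0.05126156  0.19952097] 100.1774872511188 0.016042321189506506
```

View pics/s7.png

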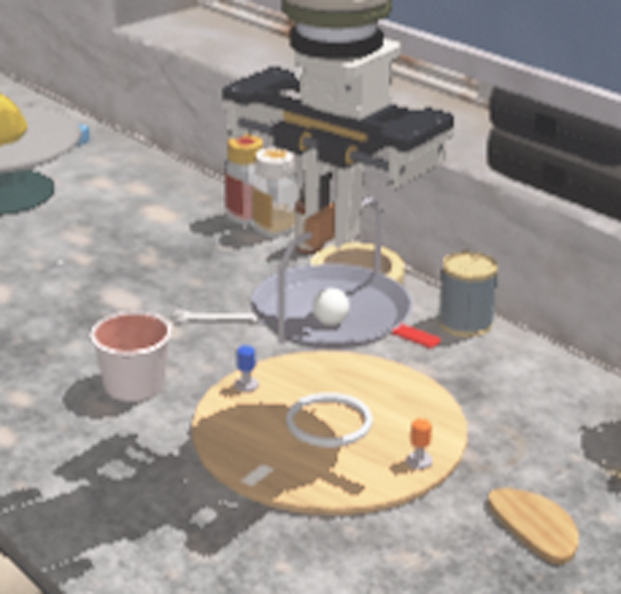

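View pics/t7.png

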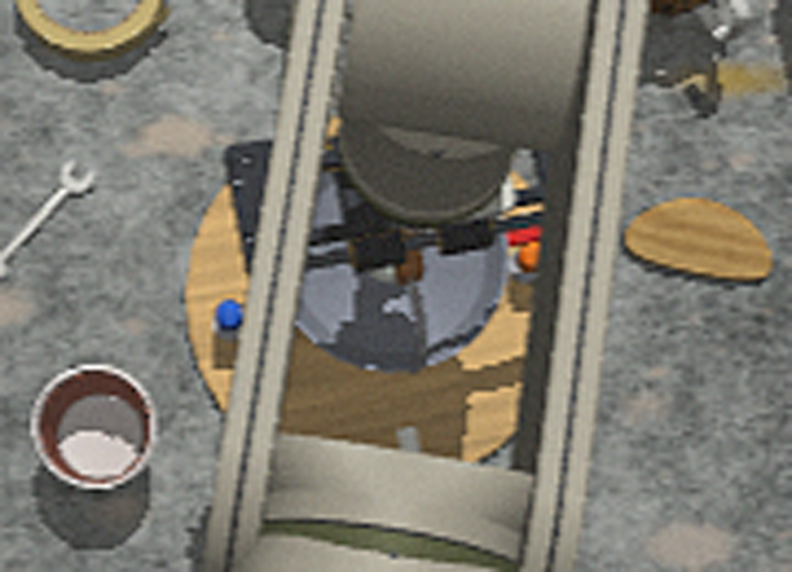

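View pics/w7.png

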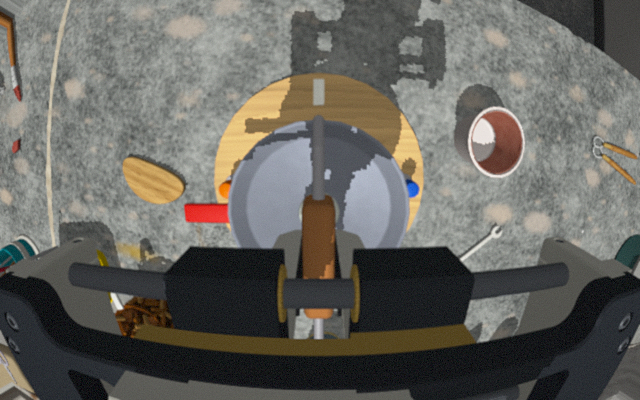

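Run:
```python
from h import *
import pickle
o,D=pickle.load(open("f.pkl","rb"));s=D["wrist"]
def oz(uv,z):
    e,d=wray(s,o,uv);return e+d*(z-e[2])/d[2]
def red(img,roi):
    hsv=cv2.cvtColor(img,cv2.COLOR_BGR2HSV).astype(int);H,S,V=[hsv[...,i] for i in range(3)]
    m=((H<6)|(H>172))&(S>150)&(V>60);R=np.zeros_like(m);R[roi[0]:roi[1],roi[2]:roi[3]]=1;return big(m&R)
c,st,l=red(s["pixels"],(190,240,170,240));v,u=np.nonzero(l);P=[]
for cc in range(u.min()+2,u.max()-1):
    r=v[u==cc];P.append(oz((cc,(r.min()+r.max())/2),.14)[:2])
P=np.array(P);d=np.polyfit(P[:,1],P[:,0],1)
print("tab yaw",90+np.degrees(np.arctan(-d[0])),P[[0,-1]].round(4),"line x at y=-.0515",np.polyval(d,-.0515),"at y=-.15",np.polyval(d,-.15))
t=D["scene"];c,st,l=red(t["pixels"],(205,225,355,390));print(c,st,"scene tab centroid",onz(t,c,.139))
hsv=s["pixels"][75:110,305:335].astype(int);m=(hsv.max(2)-hsv.min(2)<25)&(hsv.min(2)>110);c,_,_=big(m);print("stripe",oz(c+[305,75],.010))
for n in ("scene","wrist"):
    r=outline_of(D[n],"ball_center");print(n,[(q["confidence"],q["position"]) for q in r[:2]])
    if r:
        p=r[0]["position"][::-1];print(onz(t,p,.134) if n=="scene" else oz(p,.134))
S=cv2.imread("pics/scene0.png")
# dish rim centre in the scene picture, by outline ellipse compare
```

```text
tab yaw 99.85505810728911 [[ 0.5862 -0.1571]
 [ 0.5805 -0.1226]] line x at y=-.0515 0.5680344877455192 at y=-.15 0.5851458853886178
[374.03508772 214.12280702] [366 211  17   7  57] scene tab centroid [ 0.58368332 -0.14187165  0.139     ]
stripe [ 0.46510276 -0.0692648   0.01      ]
scene [(0.66, [202.6, 342.6])]
[ 0.57250807 -0.04911472  0.134     ]
wrist [(0.52, [210.2, 340.2])]
[ 0.56385918 -0.03431937  0.134     ]
```

```bash
python3 -c "
from bench import *
o=get_obs();print(o['qvel'].round(2),o['position'],o['opening']);print(sign_off())"
```

```text
[-0.09 -0.07  0.03  0.03  0.08 -0.02] [ 0.5695085  -0.0512654   0.19947129] 0.016141142225003555
the job is handed in; nothing more can be done
None
```

I gripped the dish's wooden block at mid-length with 25 N, lifted it straight up 100 mm, and turned it a quarter turn until the red tab was above the orange post. It was handed in at about 13.5 s, still held up there, with the arm at rest.

**Tab and centring:** The last wrist picture puts the dish at a yaw of 99.9°. The stand's post line is at about 100.2°. The 100 mm point on the tab came out within about 2 mm of the orange post's axis, and the dish centre within about 2 mm of the stand's centre. Both are about as good as the camera calibration allows.

**Level and ball:** The tool was within about 0.1° of vertical. In the scene picture the dish looked level and the ball lay in its middle. The cup, rib and wrench looked undisturbed in the pictures.

**Disagreements:**
- The ball's outline in the last wrist picture was partly hidden by the grip block, so the position it gave was 15 mm or more off. I relied on the scene view instead, where the ball showed within about 5 mm of the dish's centre.
- The top view of the tab was mostly blocked by the arm.

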